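Bin a spent blade case and ease the sprung steel flap shut

TASK

Clear the pattern weight off the flap of the steel blade bin and stand it upright on the bench or the cutting mat, lift the flap by its bar until it rests back open, and drop the spent blade case (the slim grey one on the mat) into the bin. Then take the flap by its bar and ease it fully shut: its spring wants to slam it, so lower it under control all the way and do not let it fall. Leave the other things on the bench where they are.

Things in the scene. Friction and masses are not known exactly. Their poses are not given: they have to be found in the camera images.
- bin: Open-topped sheet-steel bin screwed to the bench, 110 (own x) x 140 (own y) mm and 110 mm high, walls and floor 4 mm. Origin: centre of its underside, on the bench. Its front (the flap's bar side) faces own -x, its hinge runs along own y on the far (+x) rim, at own x = +55 mm, z = 112 mm. Stands either left or right of the middle and turned by up to 0.45 rad; z up.
- flap (a joint): Angle (rad) of the flap, a bare metal plate 112 x 136 x 4 mm, 0.4 to 0.5 kg with its bar, top face 114 mm above the bench when shut. 0 = shut, flat; grows as it swings up and back; stop at 1.95. Spring (0.1 Nm) and weight together close it with about 0.5 Nm near shut (3 to 4 N at the bar). Laid back to 1.85 or more it stays open by its weight; let go below 1.65 it falls and slams.
- flap_bar (a point): Middle of the flap's bar: a round dark steel bar 10 mm thick, 90 mm long, parallel to the hinge, carried by an arm at each end beyond the flap's free edge, with a 31 mm open gap between bar and flap edge. With the flap closed the bar's middle lies 143 mm from the hinge line towards the bin's -x and 25 mm above it, that is at bin x = -88 mm, z = 137 mm; it turns with the flap about the hinge (radius 145 mm). It can turn between two fingers that grip it from above.
- weight: Pattern weight of dark steel, about 0.4 kg (0.28 to 0.56), at the start standing on the closed flap. Foot 52 mm diameter and 20 mm high, tapering to an upright round knob of 22 mm diameter from 24 to 60 mm above its underside. Origin: centre of its underside, z up along the knob.
- blade_case: Spent blade case: slim grey plastic box 64 (own x) x 22 (own y) x 14 mm with a black end, about 60 g, lying flat on the mat at any yaw. Origin: centre of its underside.
- mat: Black cutting mat fixed to the bench, 300 (own x) x 260 (own y) x 3 mm. Origin: centre of its underside.
- cone_a: Bystander: grey thread cone standing beside the bin, foot 58 mm diameter, 104 mm high. Origin: centre of its underside.
- cone_b: Bystander: black thread cone standing on the bin's other side, foot 58 mm diameter, 104 mm high. Origin: centre of its underside.
- chalk_box: Bystander on the mat: square cardboard box 50 x 50 x 20 mm. Origin: centre of its underside.
- tape_roll: Bystander on the mat: paper tape roll lying flat, 68 mm diameter, 20 mm high, hole 48 mm. Origin: centre of its underside.
- pin_tin: Bystander on the mat: round aluminium tin 52 mm diameter, 40 mm high. Origin: centre of its underside.
- pencil_cup: Bystander on the mat: white open cup 60 mm diameter, 80 mm high. Origin: centre of its underside.
- cutter: Bystander on the bare bench between bin and mat: rotary cutter lying along own x, 142 mm long (own x from -70 to +72 mm), 22 mm wide, 44 mm high at its blade. Origin: on the bench, under its handle.

How it is judged:
By the outcome, as a careful person would: the job done as asked, in the order asked, and still so for the second after the job is handed in, with the robot touching nothing.
It also fails if it takes over 72 s, if anything falls off the work surface, if the arm or the gripper's body presses on something with over 40 N, if the wrist force passes 120 N, or if a joint passes its speed limit or range.

ROBOT

A 7-joint arm with a two-finger parallel gripper is mounted at the origin on the work surface. World frame = base frame: x ahead of the robot, y to its left, z up, the work surface at z = 0. Lengths are in m, angles in rad, forces in N, time in s.
With the tool pointing down it reaches from about 0.425 to 0.875 m from the base axis. Payload 4.7 kg.
Tool frame: the origin (TCP) lies at the very end of the fingers, on their centre line; the grasp point (between the pads) lies 19 mm behind it; z points along the fingers, y is the line along which they close (so a half turn about z gives the same grasp; the last joint's range is limited). The gripper opens to 87 mm and grips with 3 to 60 N. Pads are 19 mm wide; open, the fingers measure 117 mm over their backs; the gripper's body (75 mm by 190 mm) begins 51 mm behind the grasp point.
Start: joints at [1.145, 0.321, -0.07, 1.45, 0.023, 1.371, -0.057], TCP at [0.277, -0.588, 0.223] pointing down, gripper open.
Joint ranges: [-2.86, 2.86], [-0.3, 2.09], [-1.38, 1.24], [0.06, 2.45], [-1.56, 4.7], [0.09, 2.05], [-2.69, 2.69]. Speed limits (rad/s): [2.57, 2.57, 3.14, 3.14, 3.14, 3.14, 3.14].

INTERFACE

Orientations are given as a rotation vector (axis times angle).
In Python, from bench import get_state, get_image, get_calibration, close_job gives the robot as it stands.
- The arm moves only by the shell command python3 -m crank 'ROWS' [FORCE]. ROWS is JSON, a list of rows, each a list of 5 numbers: the opening, from 0 (shut) to 1 (fully open), then the shift along the world's x, y, z in units of 0.2 m (1.0 is 0.2 m), then the turn about the world's z in units of 2 pi rad (1.0 is 2 pi rad). A call has 1 to 5 rows; each row is the pose to reach, as a shift and turn from the pose commanded when the call began, turning the shorter way round; what a row does not reach only later rows make up. A row lasts 1/8 s, in which the tool goes at most 62.5 mm and 10.7 degrees, less where a joint would pass 70% of its speed; a pose out of reach is approached as far as the arm can. A call with a number of a shift or a turn outside -1 to 1 is refused whole. A call with a gripper value outside its range is refused whole. The fingers move at their own pace and stop on an object; FORCE is the grip in N (left out, the last holds). Time passes only in rows, so rows that repeat a pose let the fingers close. It gives the time, the measured TCP pose, the force, the opening and the grip force at its end, in the units of the state.
- get_state(): the state, without advancing time (a new reading comes with each control period).
- get_image(name): name is "side" or "top"; returns the picture (480x640x3 uint8, red, green, blue); there is no depth.
- get_calibration(name): a dict with "fovy" (degrees; the focal length in pixels is half the picture's height over the tangent of half this angle, whatever the lens; pixels are square), "cx", "cy" (the principal point, pixels), "k1" (the pictures are not rectified: a ray, as slopes to the right and down, at radius r is drawn at 1 + k1 r^2 times it, then the intrinsics apply), "R" (3x3) and "t" (3): a world point X has camera coordinates R X + t. Camera axes: x right, y down, z forward; pixel columns grow to the right and rows downward; lengths in m; the calibration is good to about 2 mm. A picture is of the moment at which its call begins. get_calibration takes no time and is no camera call.
- close_job(): hands the job in; it is judged then, once.
The state is a dict: "time": time; "joint_positions": joint angles; "qd": joint speeds; "joint_torque": joint torques, N m; "position": TCP position; "tool_rot": TCP orientation; "ft_force": force on the tool from outside, world axes, zero at the start; "torque": the same for the moment, N m; "grip_width": opening from 0.0 (shut) to 1.0 (fully open); "grip_force": force on a finger pad.
Only numpy, scipy, OpenCV 4.12 (cv2) and the standard library are available. Lean on these libraries where they do the work, as an engineer would, in place of code of your own. Each camera call takes 0.05 s, during which the arm holds its last target. There are 200 camera calls.

## Working session

There is one attempt and no reset: what is moved stays moved. The work goes in short steps, Python scripts to look and compute and a shell command to move; the robot and the scene stay as the last step left them, time stands still between calls to the robot, and variables do not carry over. Pictures are saved under pics/ and viewed, at most 13 in all, crops included, and the job is handed in when it is done.

```bash
mkdir -p pics; ls; cat > h.py <<'E'
import numpy as np, cv2
from bench import *
def K(n):
    c=get_calibration(n); f=240/np.tan(np.radians(c['fovy'])/2); return c,f
def ray(n,u,v):
    c,f=K(n); x=(u-c['cx'])/f; y=(v-c['cy'])/f; rd=np.hypot(x,y); r=rd
    for _ in range(30): r=rd/(1+c['k1']*r*r)
    s=r/rd if rd>0 else 1
    R=np.array(c['R']); t=np.array(c['t']); return -R.T@t, R.T@np.array([x*s,y*s,1])
def onz(n,u,v,z):
    o,d=ray(n,u,v); return o+d*(z-o[2])/d[2]
def proj(n,X):
    c,f=K(n); p=np.array(c['R'])@np.array(X)+np.array(c['t']); x,y=p[:2]/p[2]; k=1+c['k1']*(x*x+y*y)
    return c['cx']+f*x*k, c['cy']+f*y*k
def snap(n,name):
    im=get_image(n); cv2.imwrite(f'pics/{name}.png',im[:,:,::-1]); return im
E
python3 - <<'E'
from h import *
for n in('top','side'):
    snap(n,n+'0'); o,d=ray(n,320,240); print(n,o,d,get_calibration(n)['fovy'])
print(get_state())
E
```

```text
pics
top [ 0.35481598 -0.00405419  1.06842694] [ 0.13883867  0.01122505 -0.99068052] 51.44034557776254
side [0.29596163 0.85508779 0.65308133] [ 0.2378327  -0.82821173 -0.50764651] 54.183829390555395
{'time': 0.1, 'joint_positions': array([ 1.1450851 ,  0.32176838, -0.07010913,  1.45158256,  0.02259608,
        1.37080388, -0.05685874]), 'qd': array([-1.75247356e-03, -3.04026978e-03, -7.73050697e-05, -1.62985137e-03,
       -3.30897818e-04,  1.96837704e-04,  2.58394348e-04]), 'joint_torque': array([-6.13212560e-04, -4.92572522e+01, -4.05957950e-01, -3.13399243e+01,
       -6.40564458e-02,  3.94759665e-02,  9.47016247e-05]), 'position': array([ 0.27650202, -0.5876907 ,  0.22154357]), 'tool_rot': array([-3.06423452e+00, -6.85066906e-01,  7.34759448e-04]), 'ft_force': array([ 0.82803132, -0.74914181, -0.30511985]), 'torque': array([-0.00043243,  0.02679314, -0.0126832 ]), 'grip_force': 0.0, 'grip_width': 1.001001819487736}
```

View pics/top0.png

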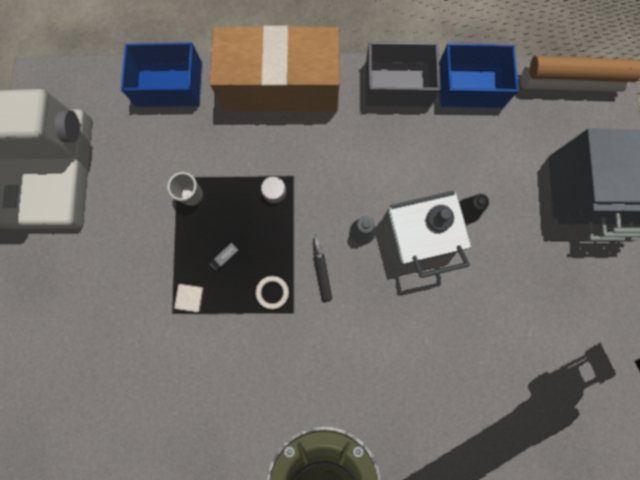

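View pics/side0.png

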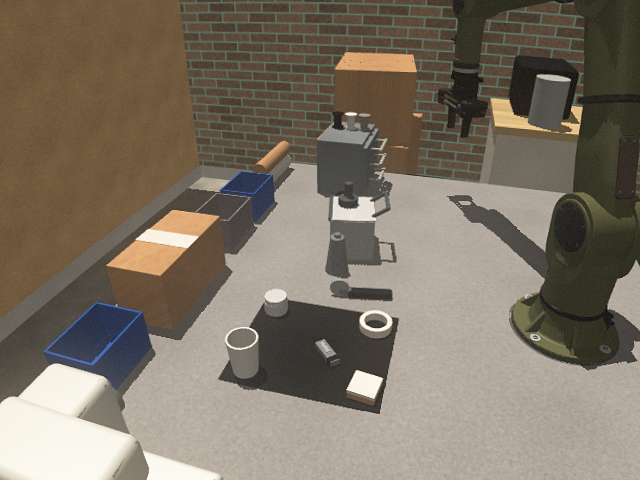

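Top view: bin at about (430,228) with its bar towards the robot (418–466, 265), knob at (440,214), case at (224,256), mat spanning 175–293 × 177–312. The side view agrees; the cutter and grey cone lie between bin and mat.

```bash
cat >> h.py <<'E'
def big(m):
    cs,_=cv2.findContours(m.astype(np.uint8),cv2.RETR_EXTERNAL,cv2.CHAIN_APPROX_NONE); return max(cs,key=cv2.contourArea)
def rectz(n,c,z):
    P=np.array([onz(n,*p,z)[:2] for p in c.reshape(-1,2)],np.float32)*1000
    r=cv2.minAreaRect(P); return r
E
python3 - <<'E'
from h import *
im=cv2.imread('pics/top0.png'); g=im.max(2)
m=np.zeros(g.shape,bool); m[180:275,375:480]=g[180:275,375:480]>165
print('flap',rectz('top',cv2.convexHull(big(m)),.114), big(m).reshape(-1,2).min(0),big(m).reshape(-1,2).max(0))
m=np.zeros(g.shape,bool); m[235:275,205:243]=g[235:275,205:243]>60
c=big(m); print('case',rectz('top',c,.012))
for n,u,v in(('knob',442,211),('foot',439,222)): print(n,onz('top',u,v,.174 if n=='knob' else .124))
out=cv2.resize(im[170:310,330:500],None,fx=4,fy=4,interpolation=cv2.INTER_CUBIC); 
s=cv2.imread('pics/side0.png')[170:290,310:410]; s=cv2.resize(s,None,fx=4,fy=4,interpolation=cv2.INTER_CUBIC)
cv2.imwrite('pics/c1.png',out)
cv2.imwrite('pics/c2.png',s)
E
```

```text
flap ((513.5708618164062, -207.5530548095703), (110.2564697265625, 137.61647033691406), 13.23994255065918) [390 193] [470 262]
case ((472.3414001464844, 209.46514892578125), (24.18477439880371, 52.88468933105469), 43.7128791809082)
knob [ 0.53414509 -0.21837414  0.174     ]
foot [ 0.52243384 -0.22366049  0.124     ]
```

View pics/c1.png

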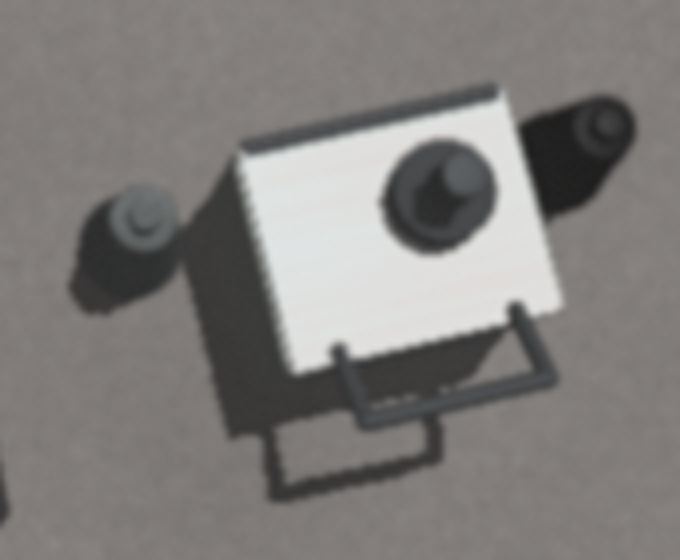

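```bash
python3 - <<'E'
from h import *
print('knobtop',onz('top',446.25,213,.174)); print('foot',onz('top',440,218.75,.124)); print('bar',onz('top',444.5,270,.137))
# side view flap check & bar
a=np.radians(13.24); R=np.array([[np.cos(a),-np.sin(a)],[np.sin(a),np.cos(a)]])
B=np.array([.5146,-.2073])
for x,y,z in((-88,-45,137),(-88,45,137),(55,-70,112),(55,70,112),(-53,68,114),(-53,-68,114)):
    w=np.r_[B+R@[x/1e3,y/1e3],z/1e3]; print((x,y),w,'top',np.round(proj('top',w)),'side',np.round(proj('side',w)))
for p in((340,160),(365,230),(323,265),(290,160)): print(p,onz('top',*p,0))
E
```

```text
knobtop [ 0.53041229 -0.22614671  0.174     ]
foot [ 0.52883798 -0.22585352  0.124     ]
bar [ 0.4283664  -0.22794847  0.137     ]
(-88, -45) [ 0.43924548 -0.27125855  0.137     ] top [467. 264.] side [386. 192.]
(-88, 45) [ 0.41863273 -0.18365082  0.137     ] top [421. 275.] side [389. 208.]
(55, -70) [ 0.58417019 -0.26284267  0.112     ] top [456. 192.] side [332. 196.]
(55, 70) [ 0.55210592 -0.12656398  0.112     ] top [388. 208.] side [330. 220.]
(-53, 68) [ 0.44743471 -0.15324611  0.114     ] top [403. 261.] side [374. 220.]
(-53, -68) [ 0.47858285 -0.28563113  0.114     ] top [470. 245.] side [372. 196.]
(340, 160) [ 0.68438518 -0.03597356  0.        ]
(365, 230) [ 0.52655514 -0.08971607  0.        ]
(323, 265) [0.45032342 0.00147552 0.        ]
(290, 160) [0.68422848 0.07533387 0.        ]
```

View pics/c2.png

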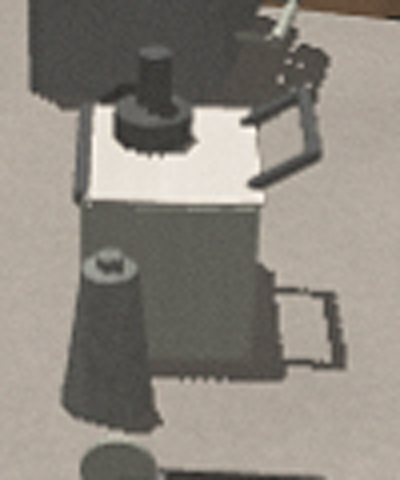

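```bash
python3 -m crank '[[1,0.1,0.14,0.05,0.02],[1,0.25,0.35,0.1,0.05],[1,0.4,0.57,0.15,0.07],[1,0.55,0.78,0.15,0.095],[1,0.63,0.9,0.15,0.1083]]' 30 && python3 -m crank '[[1,0.1,0.14,0,0.02],[1,0.25,0.35,0,0.05],[1,0.4,0.57,0,0.07],[1,0.55,0.78,0,0.095],[1,0.63,0.9,0,0.1083]]' && python3 -m crank '[[1,0,0,0,0],[1,0,0,0,0]]'
```

```text
time: 0.72
position: [0.4045, -0.4054, 0.2525]
tool_rot: [-2.656, -1.677, -0.001]
ft_force: [0.3, -0.8, -0.5]
grip_width: 1.003
grip_force: 0.0
time: 1.35
position: [0.5297, -0.2263, 0.2522]
tool_rot: [-1.946, -2.466, -0.0]
ft_force: [0.2, -0.1, -1.0]
grip_width: 0.999
grip_force: 0.0
time: 1.6
position: [0.5275, -0.2308, 0.2522]
tool_rot: [-1.957, -2.457, 0.003]
ft_force: [-0.7, -1.3, 0.4]
grip_width: 0.999
grip_force: 0.0
```

```bash
python3 -m crank '[[1,0.005,0.01,-0.15,0],[1,0.005,0.01,-0.3,0],[1,0.005,0.01,-0.45,0],[1,0.005,0.01,-0.55,0],[1,0.005,0.01,-0.56,0]]' && python3 -m crank '[[0.6,0,0,0,0],[0.2,0,0,0,0],[0.1,0,0,0,0],[0.1,0,0,0,0],[0.1,0,0,0,0]]' 30 && python3 -m crank '[[0.1,0,0,0,0],[0.1,0,0,0,0],[0.1,0,0,0.05,0],[0.1,0,0,0.15,0]]'
```

```text
time: 2.22
position: [0.5274, -0.2283, 0.1389]
tool_rot: [-1.955, -2.455, 0.003]
ft_force: [-0.6, -0.6, 0.0]
grip_width: 0.999
grip_force: 0.0
time: 2.85
position: [0.5298, -0.2261, 0.1407]
tool_rot: [1.952, 2.462, 0.0]
ft_force: [-0.0, 0.3, -0.1]
grip_width: 0.517
grip_force: 0.0
time: 3.35
position: [0.5283, -0.2258, 0.1696]
tool_rot: [-1.95, -2.459, 0.001]
ft_force: [0.2, -0.5, -3.5]
grip_width: 0.239
grip_force: 29.9
```

```bash
python3 -m crank '[[0.1,0,0,0.2,0],[0.1,0.15,0.18,0.25,0],[0.1,0.35,0.43,0.25,0],[0.1,0.6,0.74,0.25,0],[0.1,0.75,0.93,0.25,0]]' && python3 -m crank '[[0.1,0,0,-0.15,0],[0.1,0,0,-0.4,0],[0.1,0,0,-0.6,0],[0.1,0,0,-0.75,0],[0.1,0,0,-0.85,0]]' && python3 -m crank '[[0.1,0,0,-0.04,0],[0.1,0,0,-0.07,0],[0.1,0,0,-0.085,0],[0.1,0,0,-0.085,0]]'
```

```text
time: 3.98
position: [0.6775, -0.043, 0.2204]
tool_rot: [-1.953, -2.46, 0.002]
ft_force: [0.4, -0.4, -4.4]
grip_width: 0.241
grip_force: 29.9
time: 4.6
position: [0.6755, -0.0441, 0.0483]
tool_rot: [-1.951, -2.459, 0.003]
ft_force: [0.9, -0.8, -3.6]
grip_width: 0.243
grip_force: 29.9
time: 5.1
position: [0.6773, -0.0438, 0.0343]
tool_rot: [1.951, 2.461, 0.001]
ft_force: [0.6, 0.0, -3.9]
grip_width: 0.241
grip_force: 29.9
```

```bash
python3 -m crank '[[0.1,0,0,-0.015,0],[0.1,0,0,-0.025,0],[0.1,0,0,-0.025,0]]'; python3 -m crank '[[0.1,0,0,-0.007,0],[0.1,0,0,-0.007,0]]'
```

```text
time: 5.48
position: [0.6769, -0.0438, 0.0286]
tool_rot: [1.952, 2.462, 0.0]
ft_force: [-0.5, -0.5, -3.7]
grip_width: 0.242
grip_force: 29.9
time: 5.72
position: [0.6772, -0.0438, 0.0283]
tool_rot: [1.952, 2.461, 0.0]
ft_force: [-2.7, 0.1, 4.2]
grip_width: 0.242
grip_force: 29.9
```

```bash
python3 -m crank '[[0.8,0,0,0,0],[0.8,0,0,0,0],[0.8,0,0,0,0],[0.8,0,0,0,0]]' && python3 -m crank '[[0.8,0,0,0.2,0],[0.8,0,0,0.5,0],[0.8,0,0,0.8,0],[0.8,0,0,1,0],[0.3,-0.1,-0.07,1,0]]' && python3 -m crank '[[0.3,-0.2,-0.2,0,0],[0.3,-0.45,-0.4,0,0],[0.3,-0.7,-0.6,0,0],[0.3,-0.95,-0.75,0,0],[0.3,-1,-0.8,0,0]]' && python3 -m crank '[[0.3,0,0,0,0],[0.3,0,0,0,0],[0.3,0,0,0,0]]'; python3 - <<'E'
from h import *
snap('top','top1');snap('side','side1'); print(get_state()['position'])
a=cv2.imread('pics/top1.png')[90:300,280:500]; b=cv2.imread('pics/side1.png')[120:330,250:410]
cv2.imwrite('pics/d1.png',np.hstack([cv2.resize(a,None,fx=2,fy=2),cv2.resize(b,None,fx=2,fy=2)]))
E
```

```text
time: 6.22
position: [0.6769, -0.0438, 0.0271]
tool_rot: [1.952, 2.462, 0.0]
ft_force: [-0.1, -0.1, 0.5]
grip_width: 0.612
grip_force: 0.0
time: 6.85
position: [0.6596, -0.0556, 0.2319]
tool_rot: [1.945, 2.46, 0.009]
ft_force: [-0.4, -0.0, 0.3]
grip_width: 0.75
grip_force: 0.0
time: 7.48
position: [0.4535, -0.2209, 0.2273]
tool_rot: [1.959, 2.455, -0.004]
ft_force: [0.2, 0.1, 0.9]
grip_width: 0.313
grip_force: 0.0
time: 7.85
position: [0.4582, -0.2162, 0.227]
tool_rot: [-1.948, -2.465, -0.001]
ft_force: [-1.0, -0.6, 0.1]
grip_width: 0.295
grip_force: 0.0
[ 0.45776908 -0.21667829  0.2269767 ]
```

View pics/d1.png

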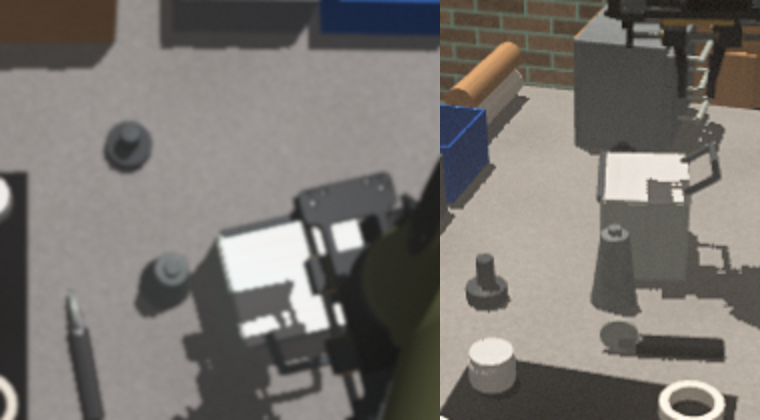

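The weight stands upright on the bench at about px (345,160); the flap is clear and the cones and cutter are undisturbed.

```bash
python3 -m crank '[[0.28,-0.145,-0.058,0,0],[0.28,-0.145,-0.058,0,0],[0.28,-0.145,-0.058,-0.15,0],[0.28,-0.145,-0.058,-0.25,0],[0.28,-0.145,-0.058,-0.25,0]]' && python3 -m crank '[[0.28,0,0,-0.1,0],[0.28,0,0,-0.2,0],[0.28,0,0,-0.26,0],[0.28,0,0,-0.29,0],[0.28,0,0,-0.29,0]]'
```

```text
time: 8.57
position: [0.4276, -0.2282, 0.1758]
tool_rot: [-1.949, -2.46, -0.001]
ft_force: [-1.0, -0.0, 0.6]
grip_width: 0.276
grip_force: 0.0
time: 9.2
position: [0.4282, -0.2294, 0.1194]
tool_rot: [1.952, 2.462, 0.0]
ft_force: [-0.1, -0.2, -0.3]
grip_width: 0.277
grip_force: 0.0
```

```bash
python3 -m crank '[[0,0,0,0,0],[0,0,0,0,0],[0,0,0,0,0],[0,0,0,0,0]]' 25; python3 - <<'E'
from h import *
s=get_state(); p=s['position']; print(p,s['ft_force'],s['grip_width'])
a=np.radians(13.24); u=np.array([np.cos(a),np.sin(a)])
r=.145; e0=np.arctan2(25,143)
for q in np.arange(0,1.96,.1):
    d=r*(np.cos(e0)-np.cos(e0+q)); z=r*(np.sin(e0+q)-np.sin(e0)); print('%.2f  %.3f %.3f %.3f'%(q,*(d*u/.2),z/.2))
q=1.93;d=r*(np.cos(e0)-np.cos(e0+q)); z=r*(np.sin(e0+q)-np.sin(e0)); print('%.2f  %.3f %.3f %.3f'%(q,*(d*u/.2),z/.2))
E
```

```text
time: 9.7
position: [0.4316, -0.2289, 0.1203]
tool_rot: [1.946, 2.458, 0.006]
ft_force: [7.5, 0.4, -3.3]
grip_width: 0.106
grip_force: 25.0
[ 0.43160509 -0.22886634  0.12034627] [ 7.46922446  0.42888687 -3.26073571] 0.10569981866599279
0.00  0.000 0.000 0.000
0.10  0.016 0.004 0.071
0.20  0.038 0.009 0.139
0.30  0.067 0.016 0.205
0.40  0.102 0.024 0.268
0.50  0.143 0.034 0.327
0.60  0.190 0.045 0.381
0.70  0.242 0.057 0.431
0.80  0.298 0.070 0.474
0.90  0.358 0.084 0.512
1.00  0.422 0.099 0.544
1.10  0.488 0.115 0.568
1.20  0.557 0.131 0.586
1.30  0.626 0.147 0.597
1.40  0.697 0.164 0.600
1.50  0.767 0.181 0.596
1.60  0.837 0.197 0.585
1.70  0.905 0.213 0.567
1.80  0.971 0.229 0.542
1.90  1.035 0.244 0.511
1.93  1.053 0.248 0.500
```

```bash
python3 -m crank '[[0,0.015,0,0,0],[0,0.031,0.004,0.071,0],[0,0.053,0.009,0.139,0],[0,0.082,0.016,0.205,0],[0,0.117,0.024,0.268,0]]' && python3 -m crank '[[0,0.041,0.01,0.059,0],[0,0.088,0.021,0.113,0],[0,0.14,0.033,0.163,0],[0,0.196,0.046,0.206,0],[0,0.256,0.06,0.244,0]]'
```

```text
time: 10.32
position: [0.4504, -0.2244, 0.1734]
tool_rot: [-1.951, -2.46, 0.002]
ft_force: [-1.5, 0.6, -5.5]
grip_width: 0.105
grip_force: 25.0
time: 10.95
position: [0.5003, -0.2132, 0.2241]
tool_rot: [-1.952, -2.457, 0.007]
ft_force: [-8.7, 2.3, 7.3]
grip_width: 0.104
grip_force: 25.0
```

```bash
python3 -m crank '[[0,0.056,0.015,0.044,0],[0,0.122,0.03,0.068,0],[0,0.191,0.046,0.086,0],[0,0.26,0.062,0.097,0],[0,0.331,0.078,0.1,0]]'
```

```text
time: 11.58
position: [0.5704, -0.197, 0.2426]
tool_rot: [1.951, 2.46, 0.001]
ft_force: [-2.3, -0.7, 4.6]
grip_width: 0.108
grip_force: 25.0
```

```bash
python3 -m crank '[[0,0.07,0.017,0.001,0],[0,0.14,0.033,-0.01,0],[0,0.208,0.049,-0.028,0],[0,0.274,0.065,-0.053,0],[0,0.338,0.08,-0.084,0]]' && python3 -m crank '[[0,0,0,0,0],[0,0,0,0,0]]'
```

```text
time: 12.2
position: [0.637, -0.1814, 0.224]
tool_rot: [1.952, 2.461, -0.001]
ft_force: [-0.5, -2.6, 1.9]
grip_width: 0.103
grip_force: 25.0
time: 12.45
position: [0.6364, -0.1814, 0.2242]
tool_rot: [-1.952, -2.461, 0.001]
ft_force: [0.8, -3.0, -0.6]
grip_width: 0.104
grip_force: 25.0
```

```bash
python3 -m crank '[[0,0.014,0.003,-0.008,0],[0,0.018,0.004,-0.011,0],[0,0.018,0.004,-0.011,0]]' && python3 -m crank '[[0.3,0,0,0,0],[0.3,0,0,0,0],[0.3,0,0,0,0],[0.3,0,0,0.1,0],[0.3,0,0,0.25,0]]' && python3 -m crank '[[0.3,0,0,0.1,0],[0.3,0,0,0.15,0]]'; python3 - <<'E'
from h import *
a=snap('top','top2')[170:310,330:500,::-1];b=snap('side','side2')[150:290,280:410,::-1]
cv2.imwrite('pics/d2.png',np.hstack([cv2.resize(a,None,fx=2.5,fy=2.5),cv2.resize(b,None,fx=2.5,fy=2.5)]))
p=get_state()['position']; print(p,np.array([.468,.213])-p[:2])
E
```

```text
time: 12.82
position: [0.6396, -0.1807, 0.2224]
tool_rot: [1.952, 2.461, -0.001]
ft_force: [-0.5, -3.9, -1.3]
grip_width: 0.107
grip_force: 25.0
time: 13.45
position: [0.6395, -0.1799, 0.2736]
tool_rot: [-1.951, -2.461, 0.0]
ft_force: [0.6, 0.0, -0.5]
grip_width: 0.302
grip_force: 0.0
time: 13.7
position: [0.6406, -0.1799, 0.3055]
tool_rot: [1.95, 2.459, 0.003]
ft_force: [0.2, -0.1, 0.9]
grip_width: 0.302
grip_force: 0.0
[ 0.64051719 -0.1800577   0.30454859] [-0.17251719  0.3930577 ]
```

View pics/d2.png

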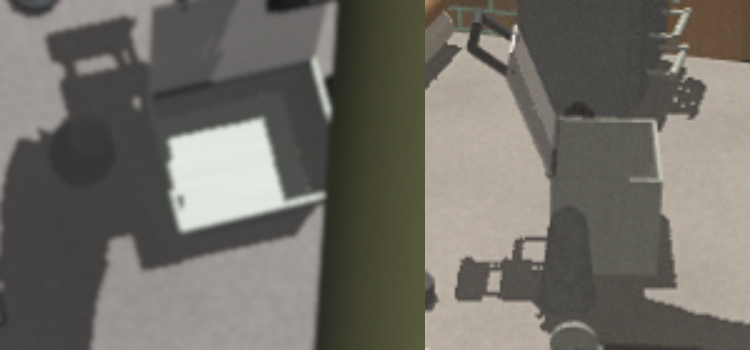

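Flap rests back open; bin empty. On to the case.

```bash
python3 -m crank '[[0.5,-0.1,0.15,0,0.01],[0.5,-0.22,0.4,0,0.025],[0.5,-0.34,0.65,0,0.04],[0.5,-0.44,0.88,0,0.055],[0.5,-0.5,1,0,0.06]]' && python3 -m crank '[[0.5,-0.1,0.2,-0.1,0.01],[0.5,-0.2,0.5,-0.3,0.015],[0.5,-0.3,0.8,-0.6,0.02],[0.5,-0.36,0.95,-0.85,0.0247],[0.5,-0.36,0.965,-0.95,0.0247]]' && python3 -m crank '[[0.5,0,0,0,0],[0.5,0,0,0,0]]'; python3 - <<'E'
from h import *
a=snap('top','top3')[170:320,165:305,::-1];b=snap('side','side3')[280:410,215:410,::-1]
cv2.imwrite('pics/d3.png',np.hstack([cv2.resize(a,(420,450)),cv2.resize(b,(380,450))]))
s=get_state(); p=s['position']; r=s['tool_rot']; print(p,np.array([.468,.213])-p[:2], (2*np.degrees(np.arctan2(r[1],r[0]))-90)%180)
E
```

```text
time: 14.42
position: [0.5386, 0.0227, 0.3023]
tool_rot: [-1.45, -2.786, 0.0]
ft_force: [-0.2, -0.0, 0.6]
grip_width: 0.497
grip_force: 0.0
time: 15.05
position: [0.4674, 0.2137, 0.111]
tool_rot: [1.236, 2.888, 0.0]
ft_force: [1.6, -1.5, 0.3]
grip_width: 0.503
grip_force: 0.0
time: 15.3
position: [0.4694, 0.2117, 0.1135]
tool_rot: [1.239, 2.886, 0.001]
ft_force: [0.5, -0.7, 0.6]
grip_width: 0.499
grip_force: 0.0
[0.47007595 0.21178103 0.11432993] [-0.00207595  0.00121897] 43.49166708158279
```

View pics/d3.png

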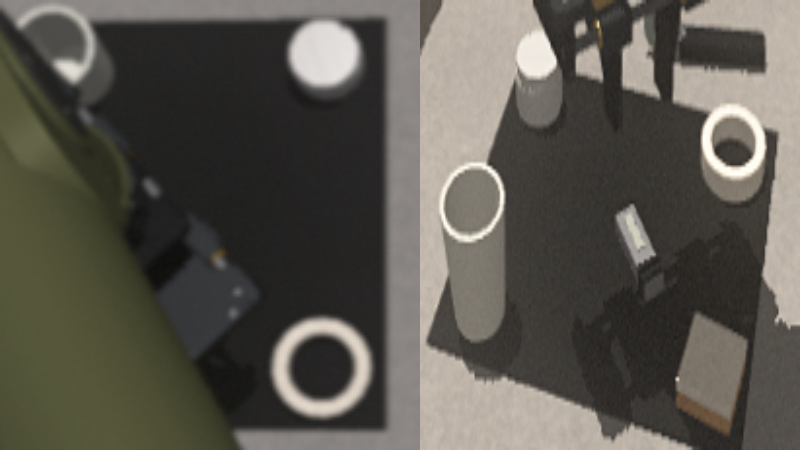

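The case lies between the finger lines, its black end towards the chalk box; neighbours clear.

```bash
python3 -c "
from h import *
print(onz('side',327,352,.017))"; python3 -m crank '[[0.5,-0.008,0.005,-0.15,0],[0.5,-0.008,0.005,-0.3,0],[0.5,-0.008,0.005,-0.42,0],[0.5,-0.008,0.005,-0.5,0],[0.5,-0.008,0.005,-0.533,0]]' && python3 -m crank '[[0.4,0,0,0,0],[0.1,0,0,0,0],[0.1,0,0,0,0],[0.1,0,0,0,0],[0.1,0,0,0,0]]' 15
```

```text
[0.46518103 0.21922941 0.017     ]
time: 16.02
position: [0.467, 0.2133, 0.0061]
tool_rot: [1.238, 2.887, 0.0]
ft_force: [0.3, -0.1, 1.2]
grip_width: 0.499
grip_force: 0.0
time: 16.65
position: [0.4669, 0.214, 0.0067]
tool_rot: [1.235, 2.887, 0.001]
ft_force: [-0.5, 0.4, 5.1]
grip_width: 0.249
grip_force: 15.0
```

```bash
python3 -m crank '[[0.1,0,0,0.15,0],[0.1,0,0,0.4,0],[0.1,0,0,0.7,0.015],[0.1,0,-0.1,0.95,0.04],[0.1,0.02,-0.3,1.05,0.065]]' 20; python3 -m crank '[[0.1,0,0,0.95,0]]'
```

```text
time: 16.77
position: [0.4626, 0.2118, 0.0652]
tool_rot: [-1.233, -2.88, 0.009]
ft_force: [0.7, -0.6, 0.6]
grip_width: 0.254
grip_force: 15.0out of range: a shift must lie within [-1, 1]
```

```bash
python3 -m crank '[[0.1,0,0,0.2,0],[0.1,0,0,0.45,0.015],[0.1,0,-0.1,0.65,0.04],[0.1,0.02,-0.3,0.8,0.065],[0.1,0.04,-0.5,0.8,0.09]]' 20 && python3 -m crank '[[0.1,0.02,-0.25,0,0.02],[0.1,0.04,-0.5,0,0.04],[0.1,0.07,-0.75,0,0.06],[0.1,0.1,-0.95,0,0.075],[0.1,0.1,-1,0,0.075]]' && python3 -m crank '[[0.1,0.02,-0.2,0,0],[0.1,0.05,-0.45,0,0],[0.1,0.05,-0.6,0,0],[0.1,0.05,-0.61,0,0],[0.1,0.05,-0.61,0,0]]'; python3 -c "
from h import *
s=get_state(); p=s['position']; r=s['tool_rot']; print((np.array([.505,-.21])-p[:2])/.2, (2*np.degrees(np.arctan2(r[1],r[0]))-90)%180)"
```

```text
time: 17.4
position: [0.4755, 0.1134, 0.2308]
tool_rot: [0.371, 3.115, 0.001]
ft_force: [0.1, -0.1, -0.6]
grip_width: 0.244
grip_force: 20.0
time: 18.02
position: [0.4937, -0.0894, 0.2277]
tool_rot: [0.35, -3.121, -0.001]
ft_force: [-0.1, 0.2, -1.3]
grip_width: 0.255
grip_force: 20.0
time: 18.65
position: [0.5044, -0.2063, 0.2282]
tool_rot: [0.36, -3.121, -0.002]
ft_force: [0.2, -0.1, 0.1]
grip_width: 0.254
grip_force: 20.0
[ 0.00279842 -0.01861795] 103.14903276008602
```

```bash
python3 -m crank '[[0.1,0,-0.012,-0.15,0],[0.1,0,-0.012,-0.35,0],[0.1,0,-0.012,-0.55,0],[0.1,0,-0.012,-0.7,0],[0.1,0,-0.012,-0.74,0]]' && python3 -m crank '[[0.1,0,0,0,0],[0.55,0,0,0,0],[0.55,0,0,0,0],[0.55,0,0,0,0]]' && python3 -m crank '[[0.55,0,0,0.1,0],[0.55,0,0,0.3,0],[0.55,0,0,0.6,0],[0.55,0,0,0.9,0],[0.3,0,0,1,0]]' && python3 -m crank '[[0.3,0,0.2,0.15,-0.03],[0.3,0,0.45,0.15,-0.06],[0.3,0,0.7,0.15,-0.09],[0.3,0,0.9,0.15,-0.12],[0.3,0,1,0.15,-0.15]]'; python3 - <<'E'
from h import *
a=snap('top','top4')[150:310,320:500,::-1];b=snap('side','side4')[150:290,270:410,::-1]
cv2.imwrite('pics/d4.png',np.hstack([cv2.resize(a,(450,400)),cv2.resize(b,(350,350*1+50))]))
E
```

```text
time: 19.27
position: [0.5032, -0.2079, 0.0788]
tool_rot: [0.361, -3.118, -0.004]
ft_force: [-0.3, 0.2, -0.1]
grip_width: 0.251
grip_force: 20.0
time: 19.77
position: [0.5047, -0.2108, 0.0813]
tool_rot: [-0.357, 3.12, -0.001]
ft_force: [0.2, 0.6, -0.1]
grip_width: 0.491
grip_force: 0.0
time: 20.4
position: [0.506, -0.211, 0.2855]
tool_rot: [-0.357, 3.115, -0.007]
ft_force: [0.6, 0.4, -0.8]
grip_width: 0.499
grip_force: 0.0
time: 21.02
position: [0.5041, -0.0075, 0.3111]
tool_rot: [1.094, 2.944, 0.0]
ft_force: [-0.8, -0.3, -0.1]
grip_width: 0.3
grip_force: 0.0
```

View pics/d4.png

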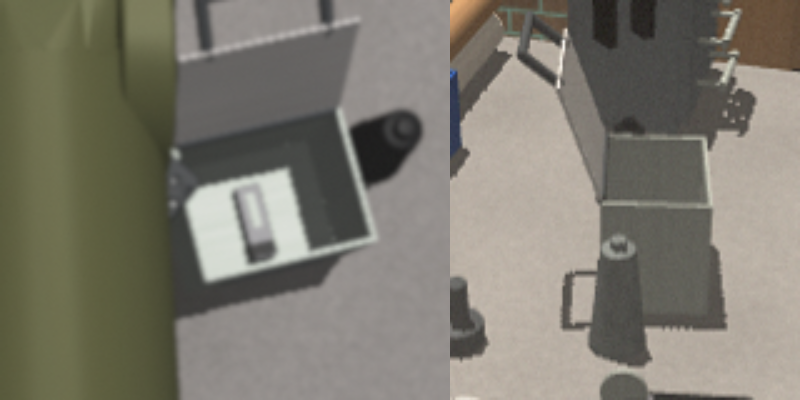

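The case lies in the bin (crop px (253,220)); flap still open.

```bash
python3 -m crank '[[0.4,0.14,-0.18,0,-0.02],[0.4,0.3,-0.4,0,-0.045],[0.4,0.48,-0.62,0,-0.07],[0.4,0.64,-0.82,0,-0.09],[0.4,0.677,-0.865,0,-0.1]]' && python3 -m crank '[[0.4,0,0,0,0],[0.4,0,0,0,0]]'; python3 - <<'E'
from h import *
s=get_state(); p=s['position']; r=s['tool_rot']; print(p,(np.array([.6395,-.1805])-p[:2])/.2, (2*np.degrees(np.arctan2(r[1],r[0]))-90)%180)
im=snap('side','side5'); cv2.imwrite('pics/d5.png',cv2.resize(im[120:250,250:400,::-1],(750,650))[:600])
for y in(-.045,.045):
  for q in(1.85,1.92,1.95):
    e=np.arctan2(25,143)+q;a=np.radians(13.24);x=.055-.145*np.cos(e)
    print(q,y,np.round(proj('side',[.5155+x*np.cos(a)-y*np.sin(a),-.2073+x*np.sin(a)+y*np.cos(a),.112+.145*np.sin(e)]),1))
E
```

```text
time: 21.75
position: [0.6399, -0.1902, 0.3081]
tool_rot: [-1.954, -2.458, 0.004]
ft_force: [0.8, 0.6, -0.1]
grip_width: 0.401
grip_force: 0.0
time: 22.0
position: [0.6392, -0.1833, 0.3106]
tool_rot: [-1.944, -2.467, 0.0]
ft_force: [0.5, -0.1, 0.5]
grip_width: 0.401
grip_force: 0.0
[ 0.63924612 -0.18328001  0.31058372] [0.0012694  0.01390004] 13.529636471565766
1.85 -0.045 [306.4 152.7]
1.92 -0.045 [302.9 154.4]
1.95 -0.045 [301.5 155.2]
1.85 0.045 [303.7 165.8]
1.92 0.045 [299.9 167.6]
1.95 0.045 [298.4 168.5]
```

View pics/d5.png

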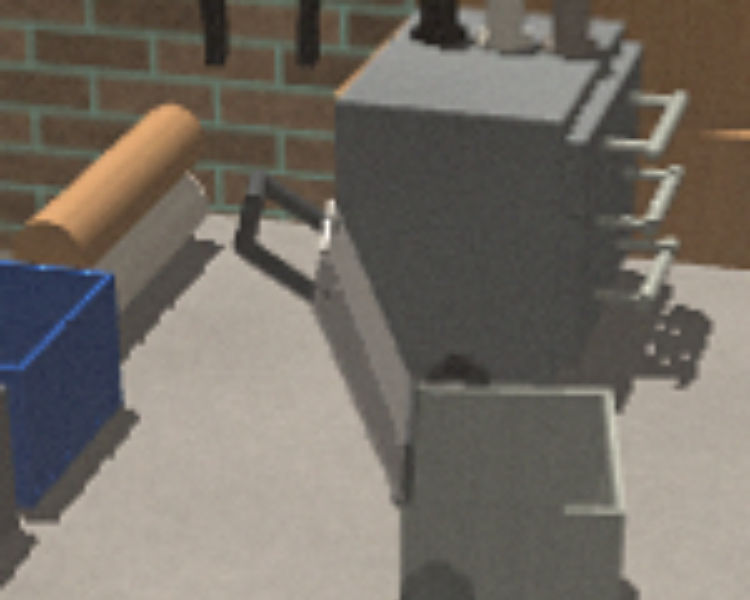

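Flap at about 1.94 (bar ends at px (302,156),(299,168)), fingers above it.

```bash
python3 -m crank '[[0.4,0.012,0.01,-0.12,0],[0.4,0.012,0.01,-0.25,0],[0.4,0.012,0.01,-0.36,0],[0.4,0.012,0.01,-0.43,0],[0.4,0.012,0.01,-0.45,0]]' && python3 -m crank '[[0.2,0,0,0,0],[0,0,0,0,0],[0,0,0,0,0],[0,0,0,0,0],[0,0,0,0,0]]' 25 && python3 -m crank '[[0,0,0,0,0]]'
```

```text
time: 22.68
position: [0.6416, -0.1812, 0.2202]
tool_rot: [-1.946, -2.465, 0.001]
ft_force: [-0.0, 0.0, 0.0]
grip_width: 0.403
grip_force: 0.0
time: 23.3
position: [0.6429, -0.1814, 0.2214]
tool_rot: [1.947, 2.463, 0.002]
ft_force: [2.2, 0.8, 2.6]
grip_width: 0.104
grip_force: 25.0
time: 23.42
position: [0.6429, -0.1814, 0.2214]
tool_rot: [1.947, 2.463, 0.002]
ft_force: [2.7, 1.1, 4.9]
grip_width: 0.104
grip_force: 25.0
```

```bash
python3 - <<'E'
import numpy as np
a=np.radians(13.24);e0=np.arctan2(25,143)
f=lambda q:np.array([-.145*np.cos(e0+q)*np.cos(a),-.145*np.cos(e0+q)*np.sin(a),.145*np.sin(e0+q)])/.2
q=1.93
for st in(.08,.08,.08,.08,.05,.02):
    print('q0 %.2f'%q,'[['+'],['.join('0,%.3f,%.3f,%.3f,0'%tuple(f(q-st*i)-f(q)) for i in range(1,6))+']]'); q-=5*st
E
```

```text
q0 1.93 [[0,-0.050,-0.012,0.027,0],[0,-0.101,-0.024,0.051,0],[0,-0.155,-0.036,0.070,0],[0,-0.209,-0.049,0.084,0],[0,-0.265,-0.062,0.094,0]]
q0 1.53 [[0,-0.056,-0.013,0.005,0],[0,-0.113,-0.027,0.006,0],[0,-0.169,-0.040,0.002,0],[0,-0.225,-0.053,-0.006,0],[0,-0.280,-0.066,-0.019,0]]
q0 1.13 [[0,-0.054,-0.013,-0.018,0],[0,-0.106,-0.025,-0.039,0],[0,-0.156,-0.037,-0.066,0],[0,-0.205,-0.048,-0.096,0],[0,-0.250,-0.059,-0.130,0]]
q0 0.73 [[0,-0.043,-0.010,-0.038,0],[0,-0.083,-0.019,-0.079,0],[0,-0.119,-0.028,-0.123,0],[0,-0.152,-0.036,-0.170,0],[0,-0.181,-0.043,-0.220,0]]
q0 0.33 [[0,-0.016,-0.004,-0.032,0],[0,-0.031,-0.007,-0.065,0],[0,-0.044,-0.010,-0.099,0],[0,-0.055,-0.013,-0.133,0],[0,-0.065,-0.015,-0.168,0]]
q0 0.08 [[0,-0.003,-0.001,-0.014,0],[0,-0.007,-0.002,-0.028,0],[0,-0.009,-0.002,-0.042,0],[0,-0.012,-0.003,-0.057,0],[0,-0.014,-0.003,-0.071,0]]
```

```bash
python3 -m crank '[[0,-0.05,-0.012,0.027,0],[0,-0.101,-0.024,0.051,0],[0,-0.155,-0.036,0.07,0],[0,-0.209,-0.049,0.084,0],[0,-0.265,-0.062,0.094,0]]' 30
```

```text
time: 24.05
position: [0.5876, -0.1943, 0.239]
tool_rot: [-1.948, -2.463, 0.001]
ft_force: [1.7, 0.0, 2.3]
grip_width: 0.101
grip_force: 30.0
```

```bash
python3 -m crank '[[0,-0.056,-0.013,0.005,0],[0,-0.113,-0.027,0.006,0],[0,-0.169,-0.04,0.002,0],[0,-0.225,-0.053,-0.006,0],[0,-0.28,-0.066,-0.019,0]]'
```

```text
time: 24.68
position: [0.532, -0.2071, 0.235]
tool_rot: [-1.947, -2.464, 0.0]
ft_force: [0.3, 1.8, -0.7]
grip_width: 0.102
grip_force: 30.0
```

```bash
python3 -m crank '[[0,-0.054,-0.013,-0.018,0],[0,-0.106,-0.025,-0.039,0],[0,-0.156,-0.037,-0.066,0],[0,-0.205,-0.048,-0.096,0],[0,-0.25,-0.059,-0.13,0]]'
```

```text
time: 25.3
position: [0.4822, -0.2186, 0.2088]
tool_rot: [-1.947, -2.464, -0.0]
ft_force: [0.3, 3.6, -0.6]
grip_width: 0.109
grip_force: 30.0
```

```bash
python3 -m crank '[[0,-0.043,-0.01,-0.038,0],[0,-0.083,-0.019,-0.079,0],[0,-0.119,-0.028,-0.123,0],[0,-0.152,-0.036,-0.17,0],[0,-0.181,-0.043,-0.22,0]]'
```

```text
time: 25.92
position: [0.4462, -0.2272, 0.1646]
tool_rot: [-1.947, -2.464, -0.0]
ft_force: [-1.2, 5.3, -2.2]
grip_width: 0.101
grip_force: 30.0
```

```bash
python3 -m crank '[[0,-0.016,-0.004,-0.032,0],[0,-0.031,-0.007,-0.065,0],[0,-0.044,-0.01,-0.099,0],[0,-0.055,-0.013,-0.133,0],[0,-0.055,-0.013,-0.133,0]]'
```

```text
time: 26.55
position: [0.4354, -0.2297, 0.1381]
tool_rot: [-1.947, -2.464, -0.0]
ft_force: [-0.9, 5.7, -2.0]
grip_width: 0.105
grip_force: 30.0
```

```bash
python3 -m crank '[[0,-0.004,-0.001,-0.015,0],[0,-0.008,-0.002,-0.03,0],[0,-0.012,-0.003,-0.045,0],[0,-0.015,-0.003,-0.06,0],[0,-0.016,-0.003,-0.07,0]]'
```

```text
time: 27.18
position: [0.4323, -0.2305, 0.1248]
tool_rot: [-1.947, -2.464, 0.0]
ft_force: [-2.2, 4.9, -1.2]
grip_width: 0.104
grip_force: 30.0
```

```bash
python3 -m crank '[[0,-0.001,0,-0.01,0],[0,-0.002,0,-0.018,0],[0,-0.002,0,-0.018,0]]'
```

```text
time: 27.55
position: [0.4318, -0.2307, 0.1219]
tool_rot: [-1.947, -2.464, 0.001]
ft_force: [-3.6, 5.0, 3.2]
grip_width: 0.103
grip_force: 30.0
```

```bash
python3 -m crank '[[0,0,0,-0.007,0],[0,0,0,-0.015,0],[0,0,0,-0.015,0]]'
```

```text
time: 27.92
position: [0.4316, -0.2308, 0.12]
tool_rot: [-1.947, -2.464, 0.002]
ft_force: [-8.0, 6.8, 12.1]
grip_width: 0.104
grip_force: 30.0
```

```bash
python3 -m crank '[[0,0,0,-0.008,0],[0,0,0,-0.012,0],[0,0,0,-0.012,0]]'; python3 - <<'E'
from h import *
a=snap('side','side6')[180:290,310:410,::-1]; b=snap('top','top6')[150:310,320:500,::-1]
cv2.imwrite('pics/d6.png',np.hstack([cv2.resize(a,(450,495)),cv2.resize(b,(350,495))]))
E
```

```text
time: 28.3
position: [0.4314, -0.2309, 0.1185]
tool_rot: [-1.947, -2.463, 0.003]
ft_force: [-10.2, 9.0, 16.9]
grip_width: 0.104
grip_force: 30.0
```

View pics/d6.png

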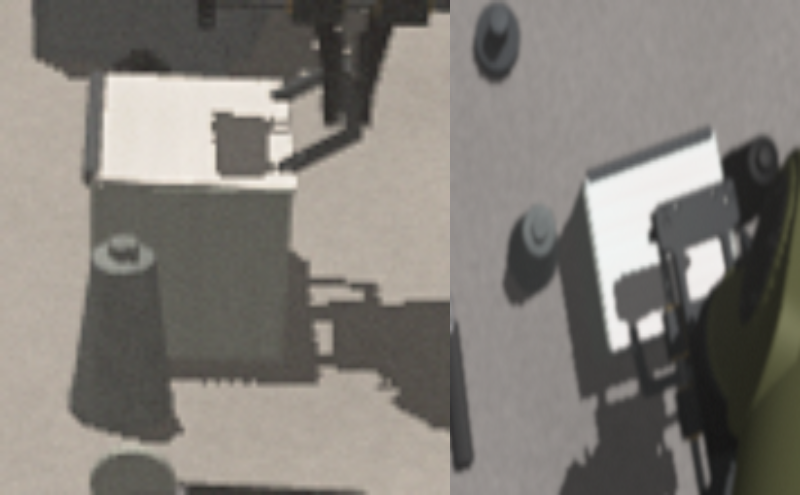

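Flap lies flat and flush on the rim. Release and withdraw straight up.

```bash
python3 -m crank '[[0.3,0,0,0,0],[0.3,0,0,0,0],[0.3,0,0,0,0],[0.3,0,0,0.1,0],[0.3,0,0,0.2,0]]' && python3 -m crank '[[0.3,0,0,0.2,0],[0.3,0,0,0.45,0],[0.3,0,-0.15,0.6,0],[0.3,0,-0.4,0.6,0],[0.3,0,-0.7,0.6,0]]' && python3 -m crank '[[0.3,0,-0.2,0,0],[0.3,0,-0.4,0,0],[0.3,0,-0.4,0,0],[0.3,0,-0.4,0,0]]'; python3 - <<'E'
from h import *
a=snap('side','side7')[150:410,215:415,::-1]; b=snap('top','top7')[120:330,160:500,::-1]
cv2.imwrite('pics/d7.png',np.hstack([cv2.resize(a,(300,390)),cv2.resize(b,(500,390))]))
g=cv2.imread('pics/top7.png').max(2); m=np.zeros(g.shape,bool); m[180:275,375:480]=g[180:275,375:480]>165
print(rectz('top',cv2.convexHull(big(m)),.114))
E
```

```text
time: 29.02
position: [0.4322, -0.2312, 0.1561]
tool_rot: [-1.948, -2.464, 0.0]
ft_force: [0.3, -0.7, -1.1]
grip_width: 0.3
grip_force: 0.0
time: 29.65
position: [0.433, -0.3722, 0.277]
tool_rot: [1.944, 2.464, -0.001]
ft_force: [-0.3, -0.3, -0.4]
grip_width: 0.298
grip_force: 0.0
time: 30.15
position: [0.4325, -0.4503, 0.2754]
tool_rot: [-1.947, -2.464, -0.001]
ft_force: [0.6, 0.0, 0.8]
grip_width: 0.299
grip_force: 0.0
((513.4445190429688, -207.5330810546875), (110.23646545410156, 138.39358520507812), 13.349406242370605)
```

View pics/d7.png

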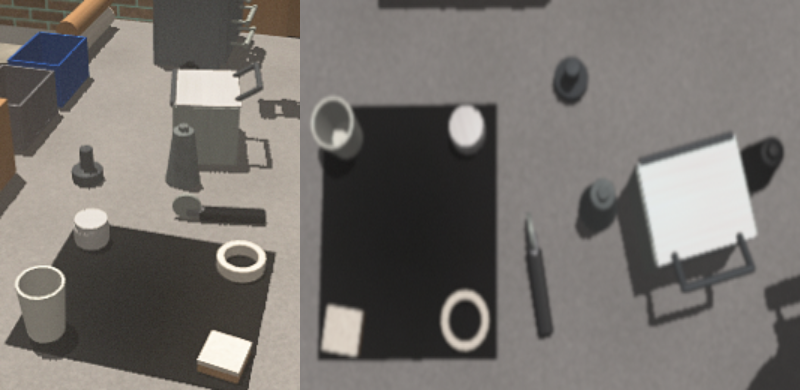

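Flap shut (same outline as at the start), weight upright on the bench, case gone from the mat, bystanders in place.

```bash
python3 -c "
from bench import *
print(close_job())"
```

```text
the job is handed in; nothing more can be done
None
```

The job is handed in after about 30 s: the weight stands upright on the bench, the blade case is in the bin, the flap was lowered under control until fully shut, and in the last pictures the other things are where they were.

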